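# Load a refill kit into the stacking jig

## Task

Make up one desk refill kit in the blue stacking jig. First lift the aluminium cover plate with the black grip straight up off the jig's two locating pins, keeping it level so that it does not jam, and lay it flat in the middle of the green pad, lengthwise with the pad. Then stack the kit in the cork-lined nest in this order: the grey label-tape cassette at the bottom, the cream staple box on it and the blue-and-white eraser on top, each lying flat, centred, and lengthwise with the jig; leave the clip dish, the correction tape and the calculator where they are.

Things in the scene. Friction and masses are not known exactly. Their poses are not given: they have to be found in the camera images.
- jig: Blue jig, fixed, 136 (x, lengthwise) x 100 x 12 mm; origin under its centre. Its top (12 mm up) holds the cork-lined nest, centred on the origin: 80 mm between 8 mm high, 60 mm wide end stops at x +-40 mm, open at the long sides. At x +-50 mm stand 8 mm locating pins, tips 42 mm above the origin, with shoulders at 22 mm that carry the cover, which at first hides the nest.
- pad: Flat green plastic pad fixed to the worktop, 150 (x, lengthwise) x 120 (y) x 3 mm. Origin at the centre of its underside, z up; its upper face is 3 mm above. (Behind the whole work stands an open cabinet: its door edge overhangs at world x 0.57 m, height 0.32 to 0.35 m, over its full width; keep the wrist on the near side and carry things straight across, not in a wide arc.)
- cover_grip (a point): Aluminium cover plate 120 (x, lengthwise) x 84 x 5 mm, 160 g, loose on the jig's pins (9.5 mm holes at x +-50 mm; lifting it 20 mm frees it). On top an upright black grip rib, 56 mm long along x, 14 mm thick along y: take it across the 14 mm. The point lies in the rib over the plate's centre, 30 mm above the plate's underside, 25 mm above its top, 11 mm below the rib's top.
- cassette_mid (a point): Grey label-tape cassette with a pink label, 46 (x) x 64 (y, lengthwise) x 18 mm (z), about 45 g, lying flat on the worktop. Point at its centre, 9 mm above its underside.
- staples_mid (a point): Cream card box of staples with a red patch, 38 (x) x 64 (y, lengthwise) x 24 mm (z), about 110 g, lying flat on the worktop. Point at its centre, 12 mm above its underside.
- eraser_mid (a point): White eraser in a blue sleeve, 23 (x) x 58 (y, lengthwise) x 13 mm (z), about 18 g, lying flat on the worktop. Point at its centre, 6.5 mm above its underside.
- dish: Bystander: round dark dish of paper clips, 81 mm across, 24 mm high. Origin at the centre of its underside. Leave it alone.
- corrector: Bystander: teal and white correction-tape mouse lying flat, 39 (x) x 88 (y) x 14 mm. Origin at the centre of its underside. Leave it alone.
- calc: Bystander: desk calculator, 138 (x) x 86 (y) x 22 mm. Origin at the centre of its underside. Leave it alone.

How it is judged:
On the way, in this order (a step that is already met when the one before it is completed fails the run):
1. the cover plate lies flat and lengthwise in the middle of the green pad (horizontal distance between cover_grip and pad below 0.017 m and z of cover_grip in the frame of pad between 0.029 and 0.037 m and angle between cover_grip's own z axis and vertical below 0.06 rad and angle between the x axis of cover_grip and the x axis of pad, either way round below 0.2 rad and linear speed of cover below 0.03 m/s and angular speed of cover below 0.3 rad/s), for 0.2 s.
2. the cassette lies flat in the jig's nest (horizontal distance between cassette_mid and jig below 0.012 m and z of cassette_mid in the frame of jig between 0.018 and 0.024 m and angle between cassette_mid's own z axis and vertical below 0.08 rad and angle between the y axis of cassette_mid and the x axis of jig, either way round below 0.2 rad and linear speed of cassette below 0.03 m/s and angular speed of cassette below 0.3 rad/s), for 0.2 s.
3. the staple box lies on the cassette (horizontal distance between staples_mid and cassette_mid below 0.012 m and z of staples_mid in the frame of cassette_mid between 0.018 and 0.024 m and angle between staples_mid's own z axis and vertical below 0.08 rad and angle between the y axis of staples_mid and the x axis of jig, either way round below 0.2 rad and linear speed of staples below 0.03 m/s and angular speed of staples below 0.3 rad/s), for 0.2 s.
4. the eraser lies on the staple box (horizontal distance between eraser_mid and staples_mid below 0.012 m and z of eraser_mid in the frame of staples_mid between 0.0155 and 0.0215 m and angle between eraser_mid's own z axis and vertical below 0.08 rad and angle between the y axis of eraser_mid and the x axis of jig, either way round below 0.2 rad and linear speed of eraser below 0.03 m/s and angular speed of eraser below 0.3 rad/s), for 0.2 s.
At the end, for the whole second after the job is handed in: Cover flat on the pad, centred within 17 mm; cassette flat on the nest floor within 12 mm of its centre; staple box on the cassette and eraser on the staple box, each within 12 mm of the centre of the one below; all lengthwise with the pad or jig within 0.2 rad and at rest (all of step 1 and all of step 2 and all of step 3 and all of step 4); the robot touches nothing.
It fails at once if the cover is tipped out of level (more than 0.25 rad) (angle between cover_grip's own z axis and vertical above 0.25 rad).
It fails at once if the cover is jammed on the jig (more than 25 N between them) (contact force between cover and jig above 25 N).
It fails at once if a bystander (clip dish, correction tape, calculator) is moved by more than 25 mm (distance of any of dish, corrector, calc from where it was at the start of the episode above 0.025 m).
It also fails if it takes over 125 s, if anything falls off the work surface, if the arm or the gripper's body presses on something with over 40 N, if the wrist force passes 120 N, or if a joint passes its speed limit or range.

## Robot

A 6-joint arm with a two-finger parallel gripper is mounted at the origin on a cart in front of the work surface, level with it; the furniture and walls round the work are solid. World frame = base frame: x ahead of the robot, y to its left, z up, the work surface at z = 0. Lengths are in m, angles in rad, forces in N, time in s.
With the tool pointing down it reaches from about 0.275 to 0.75 m from the base axis. Payload 10.2 kg.
Tool frame: the origin (TCP) lies on the centre line of the jaws, within the pads' length; the fingertips stand tip_extent ahead of it and the grasp point (between the pads) lies 8 mm behind it (tip_extent is the distance from the TCP to the fingertips, in m); y points along the fingers, z is the direction in which the jaws open and shut, and the axes are right-handed (so a half turn about y gives the same grasp; the last joint's range is limited). The gripper opens to 85 mm and grips with 20 to 120 N. Pads are 22 mm wide; open, the fingers measure 114 mm over their backs; the gripper's body (76 mm by 85 mm) begins 54 mm behind the grasp point. The pads swing forward as they close: fully open they stand 13 mm farther back than shut.
Start: joints at [1.045, 0.313, 1.498, -0, 1.331, -0.223], TCP at [0.157, 0.501, 0.242] pointing down, gripper open.
Joint ranges: [-2.94, 2.94], [-0.97, 2.17], [0.19, 2.56], [-1.23, 4.37], [0.02, 3.11], [-2.88, 2.88]. Speed limits (rad/s): [2.39, 2.39, 3.01, 3.14, 3.14, 3.14].

## Interface

Orientations are given as a unit quaternion [w, x, y, z].
In Python, from station import * gives the robot as it stands. The module is installed in compiled form; this text tells all that it offers.
- The arm moves only by the shell command python3 -m crank 'ROWS' [FORCE]. ROWS is JSON, a list of rows, each a list of 7 numbers: the closure, from -1 (fully open) to 1 (shut), then the shift along the tool's x, y, z in cm, then the turn, a rotation vector about the tool's x, y, z in degrees. A call has 1 to 10 rows; each row is the pose to reach, as a shift and turn from the pose commanded when the call began, along the tool's axes at that moment; what a row does not reach only later rows make up. A row lasts 1/10 s, in which the tool goes at most 50 mm and 8.59 degrees, less where a joint would pass 70% of its speed; a pose out of reach is approached as far as the arm can. A call with a gripper value outside its range is refused whole. The fingers move at their own pace and stop on an object; FORCE is the grip in N (left out, the last holds). Time passes only in rows, so rows that repeat a pose let the fingers close. It gives the time, the measured TCP pose, the force and the opening at its end, in the units of the state.
- get_state(): the state, without advancing time (a new reading comes with each control period).
- read_camera(name): name is "scene" or "top"; returns a dict with "img" (420x560x3 uint8, red, green, blue), "z_map" (420x560 float32, m along the optical axis (not along the pixel's ray), 0 where there is no reading), "intrinsics" (3x3 intrinsics, pixels), "extrinsics" (4x4, takes a point from world to camera coordinates). Camera axes: x right, y down, z forward; pixel columns grow to the right and rows downward; lengths in m; the calibration is good to about 2 mm. A picture is of the moment at which its call begins.
- hand_in(): hands the job in, once; it reports no verdict.
Trained networks look in a picture, given as the dict that the camera call returned (one of the last four; its "shot" number tells which), for a name from the list of things; names that differ only in an ending like _2 or _b are one class to them, and where a whole thing is asked for, a point or a joint stands for the part that bears it (a point fixed in the world has none). Each returns a list of dicts, best first, with "p" (0 to 1); they miss things now and then, are a little off and sometimes report something else, mostly with a low value. They report only what shows in the picture. A call takes as long as a camera call.
- find_in(picture, query): "location" ([x, y, z] in m, in world coordinates, good to about 4 mm: the middle of the surface that is visible of it).
- cut_out(picture, query): "pixels" (420x560 bool, what is visible of it).
The state is a dict: "time_s": time; "q": joint angles; "qd": joint speeds; "tau": joint torques, N m; "eef_pos": TCP position; "ee_rot": TCP orientation; "ft_force": force on the tool from outside, world axes, zero at the start; "moment": the same for the moment, N m; "gripper_width": finger opening in m.
Only numpy, scipy, OpenCV 4.12 (cv2) and the standard library are available. Lean on these libraries where they do the work, as an engineer would, in place of code of your own. Each camera call takes 0.05 s, during which the arm holds its last target. There are 200 camera calls.

## Working session

There is one attempt and no reset: what is moved stays moved. The work goes in short steps, Python scripts to look and compute and a shell command to move; the robot and the scene stay as the last step left them, time stands still between calls to the robot, and variables do not carry over. Pictures are saved under pics/ and viewed, about 12 in all and at most 16, crops included, and the job is handed in when it is done.

```bash
mkdir -p pics; cat > h.py <<'E'
from station import *
import numpy as np, cv2
from scipy.spatial.transform import Rotation as R
def save(n,p): cv2.imwrite('pics/'+n,cv2.cvtColor(p['img'],cv2.COLOR_RGB2BGR))
def world(p,mask):
    v,u=np.nonzero(mask&(p['z_map']>0)); z=p['z_map'][v,u]
    c=np.linalg.inv(p['intrinsics'])@np.vstack([u,v,np.ones_like(u)])*z
    T=np.linalg.inv(p['extrinsics']); return (T[:3,:3]@c).T+T[:3,3]
def toppts(p,q,tol=.006):
    r=cut_out(p,q)
    if not r: return None
    w=world(p,r[0]['pixels']); zt=np.percentile(w[:,2],90)
    return r[0]['p'],w,w[abs(w[:,2]-zt)<tol]
def rect(t):
    (c,s,a)=cv2.minAreaRect((t[:,:2]*1000).astype(np.float32))
    if s[0]<s[1]: s=s[::-1]; a+=90
    return np.round(c,1),np.round(s,1),round((a+90)%180-90,1)  # long axis angle
def rot(q): return R.from_quat(q,scalar_first=True)
def st():
    s=get_state(); return np.array(s['eef_pos']),rot(s['ee_rot']),s
def go(target,yaw=None):
    """target xyz -> cm in tool axes; yaw = wanted world angle of tool z (deg)"""
    p,r,s=st(); m=r.as_matrix(); d=m.T@(np.array(target)-p)*100
    out=[np.round(d,2)]
    if yaw is not None:
        cur=np.degrees(np.arctan2(m[1,2],m[0,2])); dy=(yaw-cur+90)%180-90
        out.append(('turn about tool y',round(-dy,1)))  # tool y down
    print('shift',*out,'tool axes',np.round(m,2).tolist())
E
python3 - <<'E'
from h import *
s=get_state(); print({k:np.round(v,3).tolist() for k,v in s.items()})
P={n:read_camera(n) for n in('scene','top')}
for n,p in P.items():
    save(n+'0.png',p)
    for q in('jig','pad','cover_grip','cassette_mid','staples_mid','eraser_mid','dish','corrector','calc'):
        f=find_in(p,q); t=toppts(p,q)
        print(n,q,[(round(x['p'],2),np.round(x['location'],3).tolist()) for x in f[:2]], t and (round(t[0],2),len(t[2]),round(np.percentile(t[1][:,2],90),3),rect(t[2])))
E
```

```text
{'time_s': 0.0, 'q': [1.045, 0.313, 1.498, 0.0, 1.331, -0.223], 'qd': [0.0, 0.001, 0.0, -0.001, -0.001, -0.001], 'tau': [-0.0, -41.225, -25.975, -0.0, 0.004, 0.0], 'eef_pos': [0.156, 0.501, 0.242], 'ee_rot': [-0.699, 0.699, -0.107, 0.106], 'ft_force': [0.718, -0.735, -0.399], 'moment': [0.01, 0.002, 0.014], 'gripper_width': 0.085}
scene jig [(0.74, [0.409, -0.368, 0.01]), (0.71, [0.438, -0.202, 0.022])] (0.83, 365, np.float64(0.015), (array([ 465.8, -342.7]), array([137.8,  99.2]), 3.1))
scene pad [(0.74, [0.47, 0.252, 0.007])] (0.64, 836, np.float64(0.006), (array([478.9, 259.5]), array([159.2, 127.8]), 4.6))
scene cover_grip [(0.55, [0.458, -0.346, 0.028])] (0.6, 46, np.float64(0.053), (array([ 466. , -347.6]), array([53.7, 10.7]), -8.0))
scene cassette_mid [(0.75, [0.446, 0.064, 0.02])] (0.81, 162, np.float64(0.02), (array([453.9,  69.1]), array([66.1, 44.6]), 80.7))
scene staples_mid [(0.65, [0.44, -0.2, 0.021])] (0.6, 206, np.float64(0.025), (array([ 450.4, -198. ]), array([63.6, 43.7]), 87.7))
scene eraser_mid [(0.71, [0.437, -0.079, 0.013]), (0.37, [0.472, 0.256, 0.008])] (0.5
[... 1026 characters left out ...]
.1, 45.7]), 80.7))
top staples_mid [(0.62, [0.445, -0.191, 0.02])] (0.53, 303, np.float64(0.028), (array([ 448.3, -196.1]), array([64. , 37.8]), -84.7))
top eraser_mid [(0.53, [0.443, -0.075, 0.012])] (0.6, 145, np.float64(0.017), (array([440.3, -74.6]), array([55.8, 21.9]), 71.0))
top dish [(0.81, [0.563, 0.008, 0.005])] (0.58, 131, np.float64(0.021), (array([554.6,   4.9]), array([78.2, 77.4]), 19.6))
top corrector [(0.67, [0.544, -0.136, 0.015]), (0.58, [0.455, -0.324, 0.012])] (0.59, 252, np.float64(0.018), (array([ 540.3, -134.7]), array([72.7, 35.8]), -89.3))
top calc [(0.6, [0.488, -0.559, 0.016])] (0.96, 1029, np.float64(0.023), (array([ 484.5, -561.3]), array([131.6,  86.3]), 12.3))
```

View pics/scene0.png

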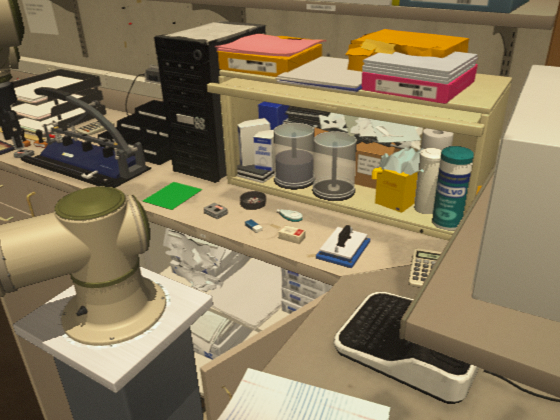

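View pics/top0.png

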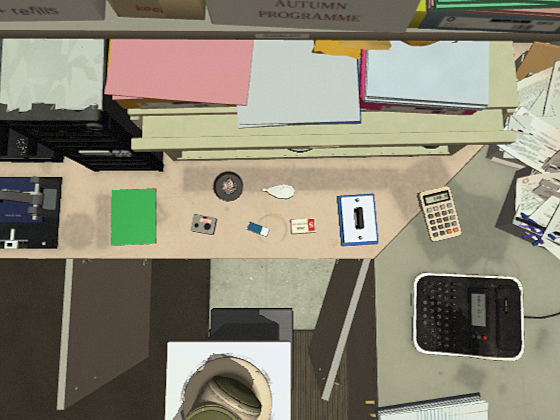

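```bash
python3 - <<'E'
from h import *
for n in('scene','top'):
    p=read_camera(n)
    T=np.linalg.inv(p['extrinsics']); print(n,'cam at',np.round(T[:3,3],2),'f',p['intrinsics'][0,0])
    for q in('jig','cover_grip','pad'):
        t=toppts(p,q); w=t[1]; print(q,np.round(np.percentile(w[:,2],[5,25,50,75,95]),3), rect(w))
p,r,s=st(); print(r.as_matrix().round(3))
go([.466,-.342,.20],90)
E
```

```text
scene cam at [-0.55 -0.81  0.76] f 513.0614033942323
jig [0.005 0.009 0.011 0.013 0.015] (array([ 464.7, -342.6]), array([134.8, 100. ]), 4.2)
cover_grip [0.024 0.026 0.028 0.03  0.062] (array([ 467.9, -340.7]), array([124.6,  86.5]), 3.6)
pad [0.001 0.002 0.004 0.005 0.006] (array([478.5, 262.1]), array([159.1, 128.2]), 2.6)
top cam at [ 0.33 -0.15  1.24] f 463.42715633239635
jig [0.008 0.011 0.013 0.014 0.026] (array([ 464.5, -341.7]), array([133.2,  99.5]), 3.9)
cover_grip [0.024 0.027 0.028 0.03  0.063] (array([ 467.5, -344.3]), array([122.8,  90.1]), 4.7)
pad [-0.     0.002  0.004  0.005  0.008] (array([473.5, 259.8]), array([150. , 121.1]), 2.1)
[[ 0.954  0.     0.298]
 [-0.298  0.     0.954]
 [ 0.    -1.     0.   ]]
shift [ 54.68   4.23 -71.25] ('turn about tool y', np.float64(-17.4)) tool axes [[0.95, 0.0, 0.3], [-0.3, 0.0, 0.95], [0.0, -1.0, 0.0]]
```

The scene view shows the jig with its cover at pixel (343,247), the pad (172,195), cassette (215,210), eraser (253,226), staple box (291,234). The top view shows the jig at (358,219), pad (134,216), cassette (203,223), eraser (259,228) and box (303,226). All of this agrees with the network finds. I'll swing over the pad first, then on to the jig.

```bash
python3 -m crank '[[-1,35.8,0,-14,0,-21,0],[-1,35.8,0,-14,0,-21,0],[-1,35.8,0,-14,0,-21,0],[-1,35.8,0,-14,0,-21,0],[-1,35.8,0,-14,0,-21,0],[-1,35.8,0,-14,0,-21,0],[-1,35.8,0,-14,0,-21,0],[-1,35.8,0,-14,0,-21,0],[-1,35.8,0,-14,0,-21,0],[-1,35.8,0,-14,0,-21,0]]'; python3 - <<'E'
from h import *
go([.466,-.342,.20],93.9)
E
```

```text
time_s: 3.3
eef_pos: [0.4568, 0.2603, 0.242]
ee_rot: [0.707, -0.707, -0.022, 0.022]
ft_force: [-0.7, 0.4, -0.2]
gripper_width: 0.0854
shift [ -2.81   4.2  -60.17] ('turn about tool y', np.float64(-0.3)) tool axes [[1.0, -0.0, -0.06], [0.06, 0.0, 1.0], [-0.0, -1.0, 0.0]]
```

```bash
python3 -m crank '[[-1,-1.4,0,-30,0,0,0],[-1,-1.4,0,-30,0,0,0],[-1,-1.4,0,-30,0,0,0],[-1,-1.4,0,-30,0,0,0],[-1,-2.8,4,-60.2,0,0,0],[-1,-2.8,4,-60.2,0,0,0],[-1,-2.8,4,-60.2,0,0,0],[-1,-2.8,4,-60.2,0,0,0],[-1,-2.8,4,-60.2,0,0,0],[-1,-2.8,4,-60.2,0,0,0]]';python3 -m crank '[[-1,0,0,0,0,0,0]]'; python3 - <<'E'
from h import *
go([.466,-.342,.20],93.9)
for n in('scene','top'):
    p=read_camera(n); save(n+'1.png',p)
    t=toppts(p,'cover_grip'); 
    if t:
        w=t[1]; rib=w[w[:,2]>.04]; pl=w[(w[:,2]<.035)&(w[:,2]>.018)]
        print(n,len(rib),rib[:,2].max().round(3),rib.mean(0).round(3),rect(rib) if len(rib)>4 else 0,rect(pl),pl[:,2].mean())
E
```

```text
time_s: 4.3
eef_pos: [0.4651, -0.2382, 0.2128]
ee_rot: [-0.707, 0.707, 0.023, -0.023]
ft_force: [0.6, -0.7, -0.1]
gripper_width: 0.0852
time_s: 4.4
eef_pos: [0.4648, -0.241, 0.2118]
ee_rot: [-0.707, 0.707, 0.021, -0.022]
ft_force: [0.1, -0.1, -0.1]
gripper_width: 0.0854
shift [ -0.49   1.18 -10.09] ('turn about tool y', np.float64(-0.4)) tool axes [[1.0, -0.0, -0.06], [0.06, -0.0, 1.0], [-0.0, -1.0, -0.0]]
scene 135 0.066 [ 0.46  -0.345  0.055] (array([ 456.7, -342.7]), array([74.8, 15. ]), 4.1) (array([ 467.6, -340.9]), array([127. ,  86.5]), 3.2) 0.026977258981328807
```

```bash
python3 -c "
import station; print([n for n in dir(station) if not n.startswith('_')], getattr(station,'tip_extent',None))"; python3 -m crank '[[-1,-0.4,1.2,-10.1,0,-0.4,0],[-1,-0.4,1.2,-10.1,0,-0.4,0],[-1,-0.4,1.2,-10.1,0,-0.4,0],[-1,-0.4,10,-10.1,0,-0.4,0],[-1,-0.4,10,-10.1,0,-0.4,0],[-1,-0.4,10,-10.1,0,-0.4,0],[-1,-0.4,10,-10.1,0,-0.4,0]]';python3 - <<'E'
from h import *
go([.467,-.342,.05],93.9)
p=read_camera('scene'); im=cv2.cvtColor(p['img'],cv2.COLOR_RGB2BGR)[190:290,280:420]
cv2.imwrite('pics/s2.png',cv2.resize(im,None,fx=5,fy=5,interpolation=cv2.INTER_CUBIC))
E
```

```text
['IKError', 'cut_out', 'find_in', 'get_state', 'hand_in', 'read_camera', 'tip_extent'] 0.011
time_s: 5.3
eef_pos: [0.4684, -0.3379, 0.1141]
ee_rot: [-0.706, 0.707, 0.026, -0.025]
ft_force: [0.1, -0.8, 0.7]
gripper_width: 0.0857
shift [-0.18  6.41 -0.39] ('turn about tool y', np.float64(0.2)) tool axes [[1.0, 0.0, -0.07], [0.07, -0.0, 1.0], [0.0, -1.0, -0.0]]
```

View pics/s2.png

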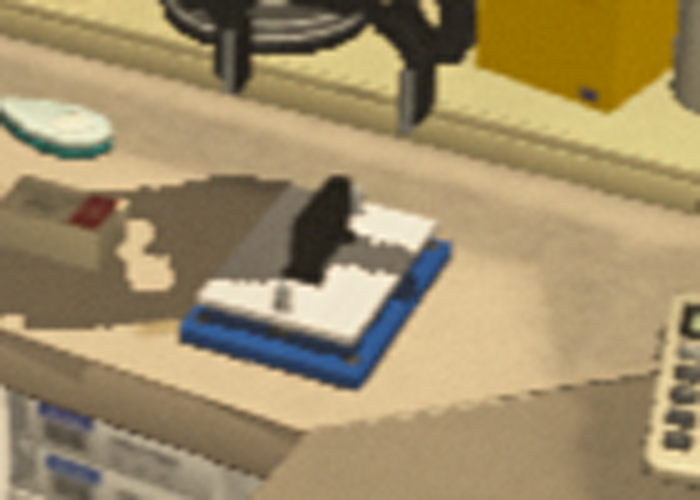

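The crop shows the fingers open above the rib, which sits mid-crop at (325,230) and is roughly between them. Next: down, then a gradual close, watching the force.

```bash
python3 -m crank '[[-1,0,3,0,0,0,0],[-1,0,6.4,0,0,0,0],[-1,0,6.4,0,0,0,0],[-1,0,6.4,0,0,0,0],[0.2,0,6.4,0,0,0,0],[0.2,0,6.4,0,0,0,0],[0.2,0,6.4,0,0,0,0],[0.2,0,6.4,0,0,0,0],[0.2,0,6.4,0,0,0,0]]' 20;python3 -m crank '[[0.45,0,0,0,0,0,0],[0.45,0,0,0,0,0,0],[0.45,0,0,0,0,0,0]]' 20; python3 - <<'E'
from h import *
go([.467,-.342,.047],93.9)
p=read_camera('scene'); im=cv2.cvtColor(p['img'],cv2.COLOR_RGB2BGR)[200:290,290:400]
cv2.imwrite('pics/s3.png',cv2.resize(im,None,fx=6,fy=6,interpolation=cv2.INTER_CUBIC))
E
```

```text
time_s: 6.25
eef_pos: [0.4676, -0.3388, 0.0489]
ee_rot: [-0.707, 0.707, 0.025, -0.025]
ft_force: [-0.7, -0.3, -0.7]
gripper_width: 0.0342
time_s: 6.55
eef_pos: [0.4676, -0.3388, 0.0486]
ee_rot: [0.707, -0.707, -0.025, 0.025]
ft_force: [-0.3, -0.5, -0.5]
gripper_width: 0.0236
shift [-0.08  0.16 -0.32] ('turn about tool y', np.float64(0.1)) tool axes [[1.0, -0.0, -0.07], [0.07, 0.0, 1.0], [-0.0, -1.0, 0.0]]
```

View pics/s3.png

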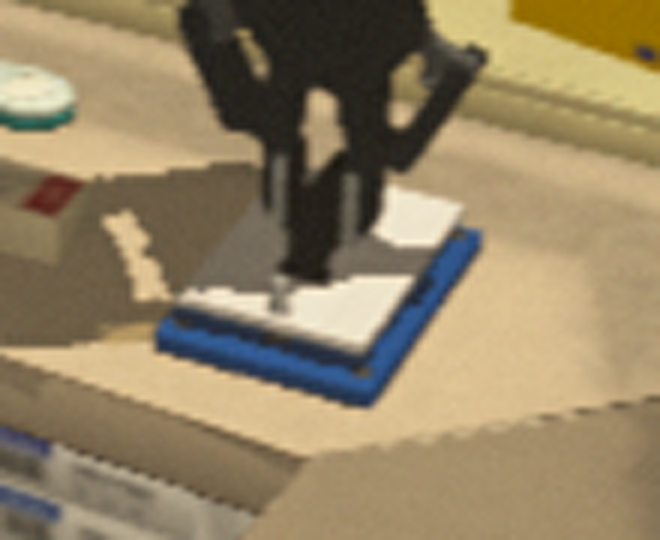

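The fingers straddle the rib with no contact at 23.6 mm. I'll centre it by 2 mm and close in small steps.

```bash
python3 -m crank '[[0.45,0,0,-0.25,0,0,0],[0.45,0,0,-0.25,0,0,0],[0.55,0,0,-0.25,0,0,0],[0.55,0,0,-0.25,0,0,0],[0.55,0,0,-0.25,0,0,0]]' 20;python3 -m crank '[[0.6,0,0,0,0,0,0],[0.6,0,0,0,0,0,0],[0.6,0,0,0,0,0,0]]' 20;python3 -m crank '[[0.63,0,0,0,0,0,0],[0.63,0,0,0,0,0,0],[0.63,0,0,0,0,0,0]]' 20
```

```text
time_s: 7.1
eef_pos: [0.4677, -0.3412, 0.0486]
ee_rot: [0.707, -0.707, -0.025, 0.025]
ft_force: [-0.7, -0.2, -0.4]
gripper_width: 0.0189
time_s: 7.4
eef_pos: [0.4677, -0.3412, 0.0486]
ee_rot: [0.707, -0.707, -0.025, 0.025]
ft_force: [0.5, -0.1, 0.0]
gripper_width: 0.017
time_s: 7.7
eef_pos: [0.4677, -0.3412, 0.0486]
ee_rot: [0.707, -0.707, -0.025, 0.025]
ft_force: [0.9, -0.0, -0.2]
gripper_width: 0.0158
```

```bash
python3 -m crank '[[0.75,0,0,0,0,0,0],[0.75,0,0,0,0,0,0],[1,0,0,0,0,0,0],[1,0,0,0,0,0,0]]' 20;python3 -m crank '[[1,0,0,0,0,0,0],[1,0,0,0,0,0,0],[1,0,-0.2,0,0,0,0],[1,0,-0.4,0,0,0,0],[1,0,-0.4,0,0,0,0]]' 60
```

```text
time_s: 8.1
eef_pos: [0.4677, -0.3411, 0.0486]
ee_rot: [0.707, -0.707, -0.025, 0.025]
ft_force: [0.5, 2.7, 1.0]
gripper_width: 0.0135
time_s: 8.6
eef_pos: [0.4677, -0.3411, 0.0526]
ee_rot: [0.707, -0.707, -0.025, 0.025]
ft_force: [-0.1, 3.5, -1.1]
gripper_width: 0.0131
```

```bash
python3 -m crank '[[1,0,-0.3,0,0,0,0],[1,0,-0.6,0.03,0,0,0],[1,0,-0.9,0.03,0,0,0],[1,0,-1.2,0.03,0,0,0],[1,0,-1.6,0.03,0,0,0],[1,0,-2,0.03,0,0,0],[1,0,-2.5,0.03,0,0,0],[1,0,-3,0.03,0,0,0]]' 60;python3 -m crank '[[1,0,-4,0,0,0,0],[1,0,-8,0,0,0,0],[1,0,-8,0,0,0,0],[1,0,-8,0,0,0,0]]'; python3 - <<'E'
from h import *
go([.475,.260,.15],92)
for n in('top','scene'):
    p=read_camera(n)
    for q in('pad','jig')if n=='top' else('pad','jig','cover_grip'):
        t=toppts(p,q); w=t[1]; print(n,q,np.percentile(w[:,2],[5,50,95]).round(3),w.mean(0).round(3),rect(w))
E
```

```text
time_s: 9.4
eef_pos: [0.4678, -0.3411, 0.0832]
ee_rot: [-0.707, 0.707, 0.025, -0.025]
ft_force: [-0.1, -0.3, -1.9]
gripper_width: 0.0127
time_s: 9.8
eef_pos: [0.4678, -0.341, 0.1632]
ee_rot: [-0.706, 0.707, 0.025, -0.025]
ft_force: [-0.4, 0.6, -2.3]
gripper_width: 0.0128
shift [ 4.97  1.26 59.9 ] ('turn about tool y', np.float64(2.1)) tool axes [[1.0, 0.0, -0.07], [0.07, -0.0, 1.0], [0.0, -1.0, -0.0]]
top pad [-0.001  0.004  0.008] [0.473 0.261 0.004] (array([463.3, 179.4]), array([306.2, 161.5]), 83.8)Traceback (most recent call last):
  File "<stdin>", line 6, in <module>
TypeError: 'NoneType' object is not subscriptable
```

```bash
python3 -m crank '[[1,0.1,0,1,0,0,0],[1,0.3,0,3,0,0,0],[1,0.5,0,6,0,0,0],[1,0.7,0,9,0,0,0],[1,1,0,12,0,0,0],[1,1.2,0,15,0,0,0],[1,1.5,0,18,0,0,0],[1,1.7,0,21,0,0,0],[1,2,0,24,0,0,0],[1,2.2,0,27,0,0,0]]' 80;python3 -m crank '[[1,0.3,0,3,0,0,0],[1,0.5,0,6,0,0,0],[1,0.8,0,9,0,0.5,0],[1,1,0,12,0,1,0],[1,1.3,0,15,0,1.5,0],[1,1.5,0,18,0,2,0],[1,1.8,0,21,0,2,0],[1,2.1,0,24,0,2,0],[1,2.3,0,27,0,2,0],[1,2.6,0,30,0,2,0]]' 80;python3 -m crank '[[1,0,0,1.5,0,0,0],[1,0,0,2.5,0,0,0],[1,0,0,2.9,0,0,0],[1,0,0,2.9,0,0,0]]' 80
python3 - <<'E'
from h import *
go([.474,.260,.15],92)
for n in('top','scene'):
    p=read_camera(n)
    if n=='scene': cv2.imwrite('pics/s4.png',cv2.resize(cv2.cvtColor(p['img'],cv2.COLOR_RGB2BGR)[110:240,100:260],None,fx=4.5,fy=4.5,interpolation=cv2.INTER_CUBIC))
    for q in('pad','jig','cover_grip'):
        t=toppts(p,q)
        if t: w=t[1]; print(n,q,np.percentile(w[:,2],[5,50,95]).round(3),w.mean(0).round(3),rect(w),rect(t[2]))
    if n=='scene':
        t=toppts(p,'cover_grip')
        if t:
            w=t[1]; m=np.median(w[:,2]); w=w[abs(w[:,2]-m)<.008]; print(rect(w),np.linalg.lstsq(np.c_[w[:,:2],np.ones(len(w))],w[:,2],rcond=None)[0].round(3),len(w))
E
```

```text
time_s: 10.95
eef_pos: [0.47, -0.0682, 0.1621]
ee_rot: [0.707, -0.706, -0.025, 0.025]
ft_force: [1.4, 0.4, -1.7]
gripper_width: 0.0126
time_s: 11.95
eef_pos: [0.4743, 0.2326, 0.162]
ee_rot: [-0.707, 0.707, 0.012, -0.013]
ft_force: [0.8, -1.2, -2.4]
gripper_width: 0.0125
time_s: 12.35
eef_pos: [0.4742, 0.2597, 0.1625]
ee_rot: [-0.707, 0.707, 0.013, -0.013]
ft_force: [-0.1, 0.0, -1.6]
gripper_width: 0.0128
shift [-0.02  1.25  0.03] ('turn about tool y', np.float64(0.0)) tool axes [[1.0, -0.0, -0.04], [0.04, -0.0, 1.0], [-0.0, -1.0, -0.0]]
top pad [-0.001  0.003  0.007] [0.464 0.239 0.003] (array([472.7, 259.7]), array([151.5, 119.1]), 0.5) (array([472.9, 259.6]), array([150.9, 118.7]), 1.1)
top jig [0.009 0.013 0.019] [ 0.464 -0.341  0.014] (array([ 464.8, -342.4]), array([133.8, 100.7]), 3.6) (array([ 464.9, -341.9]), array([133.8,  99.6]), 3.8)
top cover_grip [0.136 0.141 0.175] [0.469 0.243 0.143] (array([476.3, 244.9]), array([158.5, 130.1]), 3.4) (array([472.3, 246.4]), array([119.2,  65. ]), 2.2)
scene pad [0.    0.004 0.007] [0.474 0.259 0.004] (array([478.4, 261.6]), array([159.9, 126.7]), 3.2) (array([478.4, 261.6]), array([159.9, 126.7]), 3.2)
scene jig [0.006 0.012 0.021] [ 0.459 -0.346  0.013] (array([ 467.4, -341.6]), array([141.7, 100.5]), 3.5) (array([ 467.3, -341.8]), array([137.8,  98.3]), 3.9)
scene cover_grip [0.138 0.142 0.168] [0.466 0.248 0.144] (array([546.1, 309. ]), array([325.4, 130.1]), 37.5) (array([473.7, 251.1]), array([56.4, 19.4]), -13.4)
(array([475.9, 256.9]), array([125.8,  92.1]), 4.1) [0.006 0.018 0.135] 414
```

View pics/s4.png

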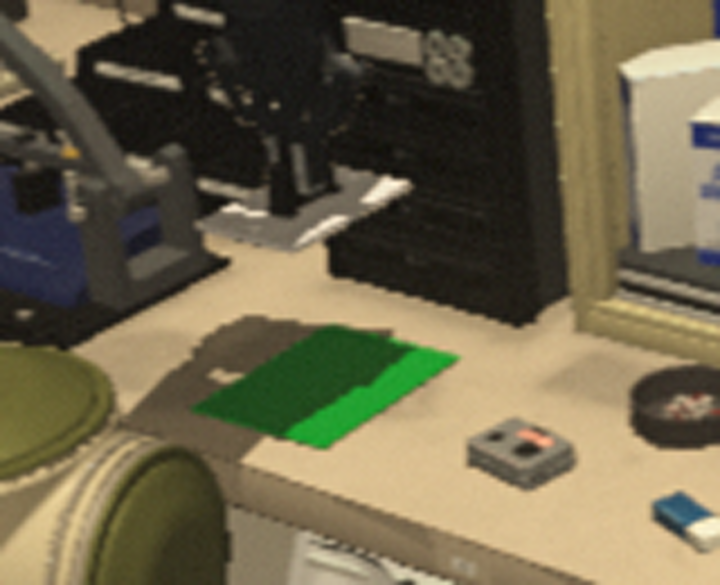

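The plate hangs level (slope about 0.02) over the pad, at crop (300,210) above the green at (320,385). Down it goes: the contact height should be TCP z ≈ 0.030.

```bash
python3 -m crank '[[1,0,3,0,0,0,0],[1,0,6,0,0,0,0],[1,0,9,0,0,0,0],[1,0,11,0,0,0,0],[1,0,12.2,0,0,0,0],[1,0,12.7,0,0,0,0],[1,0,13,0,0,0,0],[1,0,13,0,0,0,0],[1,0,13,0,0,0,0]]' 60;python3 -m crank '[[1,0,0.1,0,0,0,0],[1,0,0.2,0,0,0,0],[1,0,0.3,0,0,0,0],[1,0,0.3,0,0,0,0]]' 30
```

```text
time_s: 13.7
eef_pos: [0.4747, 0.2601, 0.0335]
ee_rot: [0.707, -0.707, -0.013, 0.012]
ft_force: [0.5, 0.1, -1.1]
gripper_width: 0.0126
time_s: 14.1
eef_pos: [0.4744, 0.2601, 0.0299]
ee_rot: [0.707, -0.707, -0.013, 0.013]
ft_force: [-0.9, 0.6, 2.7]
gripper_width: 0.0124
```

```bash
python3 -m crank '[[0.5,0,0,0,0,0,0],[0.3,0,0,0,0,0,0],[0,0,0,0,0,0,0],[0,0,0,0,0,0,0],[0,0,-2,0,0,0,0],[0,0,-5,0,0,0,0],[-1,0,-10,0,0,0,0],[-1,0,-15,0,0,0,0],[-1,0,-15,0,0,0,0],[-1,0,-15,0,0,0,0]]' 20
python3 - <<'E'
from h import *
for n in('top','scene'):
    p=read_camera(n)
    for q in('pad','cover_grip','cassette_mid','staples_mid','eraser_mid'):
        t=toppts(p,q)
        if t: w=t[1]; print(n,q,round(t[0],2),np.percentile(w[:,2],[5,50,95]).round(3),w.mean(0).round(3),rect(w),rect(t[2]))
go([.453,.069,.18],-9.3)
E
```

```text
time_s: 15.1
eef_pos: [0.4745, 0.26, 0.1803]
ee_rot: [0.707, -0.707, -0.013, 0.012]
ft_force: [-0.0, 0.3, -0.7]
gripper_width: 0.0852
top pad 0.93 [-0.001  0.003  0.007] [0.47  0.255 0.004] (array([474.6, 259. ]), array([152. , 124.3]), 2.5) (array([474. , 259.5]), array([152.1, 120.2]), 1.7)
top cassette_mid 0.74 [0.012 0.018 0.023] [0.452 0.068 0.018] (array([452.4,  68.4]), array([61.5, 47.3]), 79.2) (array([452.2,  69.1]), array([60.6, 45.8]), 80.4)
top staples_mid 0.86 [0.02  0.025 0.029] [ 0.448 -0.196  0.025] (array([ 448. , -196.2]), array([64.4, 37.9]), -86.1) (array([ 448.1, -196.2]), array([62.9, 37.7]), -85.9)
top eraser_mid 0.71 [0.01  0.014 0.018] [ 0.44  -0.075  0.014] (array([439.7, -75.3]), array([55.7, 19.8]), 70.3) (array([439.7, -75.3]), array([55.7, 19.8]), 70.3)
scene pad 0.68 [0.001 0.004 0.007] [0.459 0.233 0.004] (array([462.5, 230.8]), array([171.3, 103.7]), -30.5) (array([461.1, 230.2]), array([171.3, 102.6]), -31.8)
scene cover_grip 0.82 [0.005 0.01  0.042] [0.466 0.25  0.015] (array([476.2, 256.9]), array([125.3,  90.7]), 1.4) (array([473.3, 256.5]), array([56. , 17.6]), 1.8)
scene cassette_mid 0.5 [0.002 0.017 0.021] [0.448 0.066 0.015] (array([456.,  80.]), array([95.3, 49.1]), 77.5) (array([453.8,  67.2]), array([66.9, 47.8]), 83.6)
scene staples_mid 0.75 [0.003 0.022 0.026] [ 0.444 -0.199  0.018] (array([ 450.3, -184.5]), array([91.1, 48.6]), 86.8) (array([ 450.4, -195.9]), array([64.4, 45.3]), -83.4)
scene eraser_mid 0.69 [0.003 0.011 0.015] [ 0.437 -0.079  0.01 ] (array([440.4, -78.4]), array([55.3, 23.9]), 72.9) (array([440.3, -78.5]), array([55. , 23.9]), 72.9)
shift [ -2.81  -0.04 -19.01] ('turn about tool y', np.float64(-78.7)) tool axes [[1.0, -0.0, -0.04], [0.04, -0.0, 1.0], [-0.0, -1.0, -0.0]]
```

The cover is on the pad, about 2–3 mm from the centre. On to the cassette.

```bash
python3 -m crank '[[-1,-1,0,-5,0,8,0],[-1,-1.5,0,-10,0,16,0],[-1,-2,0,-15,0,24,0],[-1,-2.8,0,-19,0,32,0],[-1,-2.8,0,-19,0,40,0],[-1,-2.8,0,-19,0,48,0],[-1,-2.8,0,-19,0,56,0],[-1,-2.8,0,-19,0,64,0],[-1,-2.8,0,-19,0,72,0],[-1,-2.8,0,-19,0,80,0]]'
python3 -m crank '[[-1,0,3,0,0,8,0],[-1,0,6,0,0,16,0],[-1,0,9,0,0,21,0],[-1,0,9,0,0,21,0],[-1,0,9,0,0,21,0]]'
python3 - <<'E'
from h import *
go([.4525,.0685,.011],-9.5)
p=read_camera('scene'); cv2.imwrite('pics/s5.png',cv2.resize(cv2.cvtColor(p['img'],cv2.COLOR_RGB2BGR)[130:250,130:290],None,fx=4.5,fy=4.5,interpolation=cv2.INTER_CUBIC))
t=toppts(p,'cover_grip')
if t: print(rect(t[1]),rect(t[2]),np.percentile(t[1][:,2],[5,50,95]))
E
```

```text
time_s: 16.7
eef_pos: [0.4531, 0.0691, 0.1797]
ee_rot: [0.548, -0.548, 0.446, -0.446]
ft_force: [-0.4, -0.0, 0.0]
gripper_width: 0.0855
time_s: 17.2
eef_pos: [0.4534, 0.0691, 0.0903]
ee_rot: [-0.46, 0.46, -0.537, 0.537]
ft_force: [-0.7, 0.1, 0.8]
gripper_width: 0.0856
shift [ 0.07  7.93 -0.08] ('turn about tool y', np.float64(0.7)) tool axes [[-0.15, 0.0, 0.99], [-0.99, -0.0, -0.15], [0.0, -1.0, 0.0]]
(array([486.1, 273.7]), array([147.7, 125.3]), 0.1) (array([475.6, 256.8]), array([57.3, 19.3]), -0.8) [0.00325229 0.00897592 0.04211118]
```

View pics/s5.png

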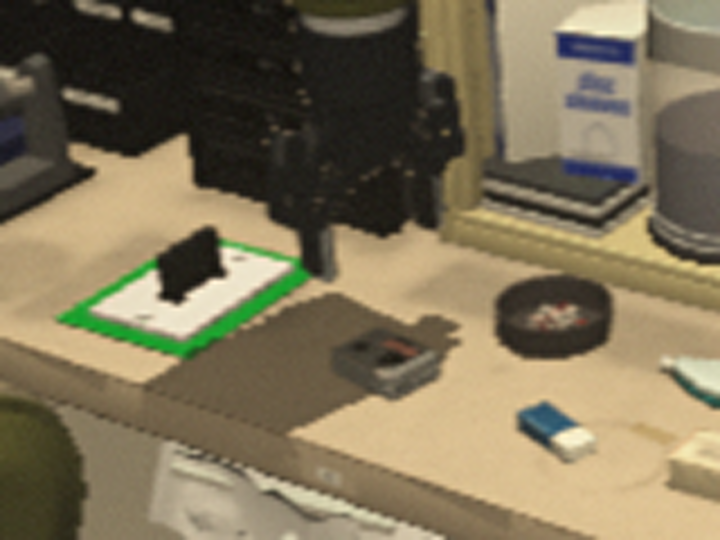

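The view shows the cover lying on the pad, centred at crop (190,290), with the gripper above the cassette at (385,360). Descending to grasp.

```bash
python3 -m crank '[[-1,0.1,4,-0.1,0,0.7,0],[-1,0.1,7.4,-0.1,0,0.7,0],[-1,0.1,7.9,-0.1,0,0.7,0],[-1,0.1,7.9,-0.1,0,0.7,0],[-0.2,0.1,7.9,-0.1,0,0.7,0],[-0.2,0.1,7.9,-0.1,0,0.7,0],[1,0.1,7.9,-0.1,0,0.7,0],[1,0.1,7.9,-0.1,0,0.7,0],[1,0.1,7.9,-0.1,0,0.7,0],[1,0.1,7.9,-0.1,0,0.7,0]]' 30;python3 -m crank '[[1,0,0,0,0,0,0],[1,0,0,0,0,0,0],[1,0,-1,0,0,0,0],[1,0,-3,0,0,0,0],[1,0,-7,0,0,0,0],[1,0,-12,0,0,0,0],[1,0,-12,0,0,0,0],[1,0,-12,0,0,0,0]]' 40
python3 - <<'E'
from h import *
go([.4655,-.342,.13],3.7-90)
for n in('top','scene'):
    p=read_camera(n)
    if n=='scene': cv2.imwrite('pics/s6.png',cv2.resize(cv2.cvtColor(p['img'],cv2.COLOR_RGB2BGR)[130:250,130:290],None,fx=4.5,fy=4.5,interpolation=cv2.INTER_CUBIC))
    t=toppts(p,'cassette_mid')
    if t: w=t[1]; print(n,t[0],np.percentile(w[:,2],[5,50,95]),rect(w))
    t=toppts(p,'jig')
    if t: w=t[1]; h=np.histogram(w[:,2],bins=np.arange(0,.05,.004)); print(h[0],rect(w),rect(w[w[:,2]>.024]) if (w[:,2]>.024).sum()>3 else 0)
E
```

```text
time_s: 18.3
eef_pos: [0.4527, 0.0682, 0.0119]
ee_rot: [-0.457, 0.456, -0.54, 0.541]
ft_force: [-1.9, 0.2, 8.2]
gripper_width: 0.0453
time_s: 19.1
eef_pos: [0.4522, 0.0683, 0.1319]
ee_rot: [-0.457, 0.456, -0.54, 0.541]
ft_force: [-0.8, -0.2, -1.5]
gripper_width: 0.0454
shift [40.23  0.21  8.18] ('turn about tool y', np.float64(76.7)) tool axes [[-0.17, 0.0, 0.99], [-0.99, -0.0, -0.17], [-0.0, -1.0, 0.0]]
[ 7  3 54 89 25  0  0  0  0  0  0  0] (array([440. , -72.2]), array([58.6, 23.2]), 70.0) 0
scene 0.7 [0.12094437 0.13441    0.1375666 ] (array([456.2,  55. ]), array([64.4, 37. ]), 37.8)
[  7  47 447 529  85  34   3   8   4   4   5   0] (array([ 476.8, -342.1]), array([159.1,  98. ]), 4.4) (array([ 465.8, -341.1]), array([104.4,   8.9]), 4.4)
```

View pics/s6.png

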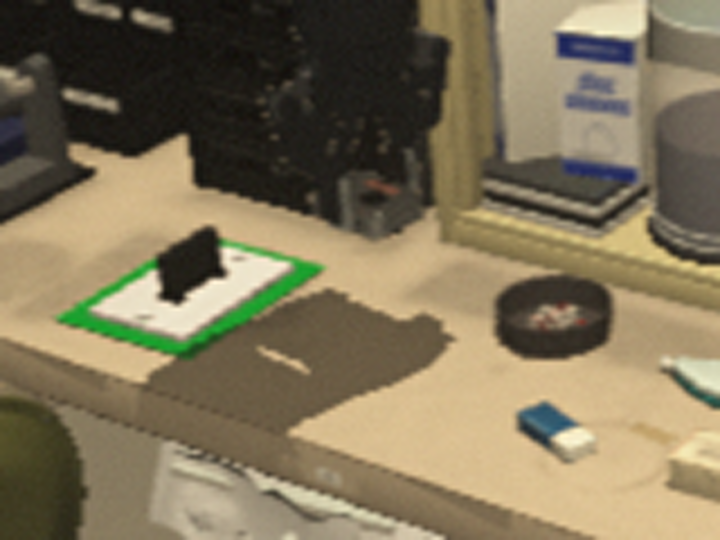

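The cassette is held level at crop (375,200). The lift read 8 N upward, so the fingertips just touched the table at TCP 11.9 mm, and I'll stay 1–2 mm higher from now on. Next it goes to the jig.

```bash
python3 -m crank '[[1,2,0,0.4,0,7,0],[1,6,0,1.2,0,15,0],[1,10,0,2,0,23,0],[1,14,0,2.8,0,31,0],[1,18,0,3.6,0,39,0],[1,22,0,4.4,0,47,0],[1,26,0,5.2,0,55,0],[1,30,0,6,0,63,0],[1,34,0,6.9,0,71,0],[1,38,0,7.7,0,76.5,0]]' 40; python3 - <<'E'
from h import *
go([.4657,-.3417,.08],4-90)
E
```

```text
time_s: 20.4
eef_pos: [0.4638, -0.3209, 0.1299]
ee_rot: [0.022, -0.022, 0.707, -0.706]
ft_force: [0.9, 1.1, -1.3]
gripper_width: 0.0454
shift [-0.06  4.99  2.1 ] ('turn about tool y', np.float64(-0.5)) tool axes [[-1.0, -0.0, 0.06], [-0.06, 0.0, -1.0], [0.0, -1.0, -0.0]]
```

```bash
python3 -m crank '[[1,0,0,1.2,0,0,0],[1,0,2,2,0,0,0],[1,0,5,2,0,0,0],[1,0,5,2,0,0,0],[1,0,5,2,0,0,0]]' 40; python3 - <<'E'
from h import *
go([.4657,-.3417,.0245],4-90)
for n in('scene','top'):
    p=read_camera(n)
    if n=='scene': cv2.imwrite('pics/s7.png',cv2.resize(cv2.cvtColor(p['img'],cv2.COLOR_RGB2BGR)[190:280,290:410],None,fx=6,fy=6,interpolation=cv2.INTER_CUBIC))
    t=toppts(p,'cassette_mid')
    if t: w=t[1]; print(n,t[0],np.percentile(w[:,2],[5,50,95]),w.mean(0),rect(w),rect(t[2]))
E
```

```text
time_s: 20.9
eef_pos: [0.4656, -0.3386, 0.0808]
ee_rot: [0.024, -0.024, 0.707, -0.706]
ft_force: [-0.4, -0.2, 0.1]
gripper_width: 0.0451
shift [0.01 5.63 0.31] ('turn about tool y', np.float64(-0.1)) tool axes [[-1.0, -0.0, 0.07], [-0.07, 0.0, -1.0], [0.0, -1.0, -0.0]]
scene 0.5 [0.07311466 0.08566395 0.0889176 ] [ 0.45817206 -0.33902308  0.08315267] (array([ 529.2, -302.2]), array([217.6,  45.2]), 25.5) (array([ 470.2, -339.3]), array([66.8, 47.8]), 1.7)
```

View pics/s7.png

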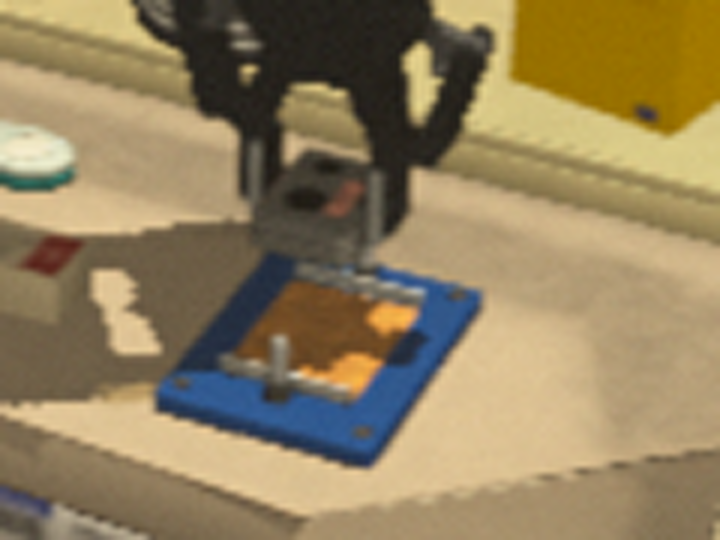

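The crop shows the cassette held level over the open cork nest (cork centre at about (330,325)), lined up with it. I'll lower it with a 3 mm correction in y.

```bash
python3 -m crank '[[1,0.1,1.5,0.3,0,0,0],[1,0.1,3.5,0.3,0,0,0],[1,0.1,4.8,0.3,0,0,0],[1,0.1,5.4,0.3,0,0,0],[1,0.1,5.65,0.3,0,0,0],[1,0.1,5.65,0.3,0,0,0],[1,0.1,5.65,0.3,0,0,0]]' 30; python3 -m crank '[[0.05,0,0,0,0,0,0],[-0.1,0,0,0,0,0,0],[-0.3,0,0,0,0,0,0],[-0.3,0,0,0,0,0,0],[-1,0,-1,0,0,0,0],[-1,0,-5,0,0,0,0],[-1,0,-10,0,0,0,0],[-1,0,-14,0,0,0,0],[-1,0,-14,0,0,0,0],[-1,0,-14,0,0,0,0]]' 20
python3 - <<'E'
from h import *
for n in('scene','top'):
    p=read_camera(n)
    for q in ('cassette_mid','staples_mid','jig'):
        t=toppts(p,q)
        if t: w=t[1]; print(n,q,t[0],np.percentile(w[:,2],[5,50,95]),w.mean(0),rect(w),rect(t[2]))
go([.4485,-.196,.10],4)
E
```

```text
time_s: 21.8
eef_pos: [0.465, -0.3425, 0.0246]
ee_rot: [-0.024, 0.024, -0.706, 0.707]
ft_force: [-0.1, -0.3, -0.7]
gripper_width: 0.0449
time_s: 22.8
eef_pos: [0.4648, -0.3424, 0.1652]
ee_rot: [-0.024, 0.023, -0.706, 0.707]
ft_force: [-0.4, 0.8, -0.8]
gripper_width: 0.0857
scene cassette_mid 0.59 [0.01303006 0.02899098 0.03225775] [ 0.46554982 -0.34860017  0.02640499] (array([ 475., -344.]), array([112.2,  56.3]), 15.6) (array([ 467.4, -344.4]), array([66.5, 45.7]), 0.4)
scene jig 0.61 [0.00339063 0.01209346 0.02181992] [ 0.45299078 -0.34930259  0.01235835] (array([ 479.3, -341.3]), array([165.3, 101.3]), 3.4) (array([ 466.5, -342.9]), array([138.8,  97.8]), 3.8)
top staples_mid 0.72 [0.02037377 0.02452533 0.02855038] [ 0.44805794 -0.19421371  0.0243161 ] (array([ 447.9, -196.1]), array([63.6, 38.2]), -85.9) (array([ 448.1, -196. ]), array([63. , 37.8]), -85.9)
top jig 0.38 [0.0104637  0.01544599 0.04499719] [ 0.51871637 -0.33676499  0.02174533] (array([ 519.2, -322.1]), array([59.4, 14.3]), 89.7) (array([ 515.8, -337.8]), array([5.1, 3.7]), -54.5)
shift [  0.62   6.37 -14.69] ('turn about tool y', np.float64(89.9)) tool axes [[-1.0, -0.0, 0.07], [-0.07, 0.0, -1.0], [0.0, -1.0, -0.0]]
```

```bash
python3 -m crank '[[-1,0.2,0,-3,0,-8.5,0],[-1,0.3,0,-7,0,-17,0],[-1,0.5,0,-11,0,-25.5,0],[-1,0.6,0,-14.7,0,-34,0],[-1,0.6,0,-14.7,0,-42,0],[-1,0.6,0,-14.7,0,-50,0],[-1,0.6,0,-14.7,0,-58,0],[-1,0.6,1,-14.7,0,-66,0],[-1,0.6,3,-14.7,0,-74,0],[-1,0.6,6.4,-14.7,0,-82,0]]';python3 -m crank '[[-1,0,0,0,0,-8,0],[-1,0,0,0,0,-8,0],[-1,0,0,0,0,-8,0]]'
python3 - <<'E'
from h import *
go([.4485,-.196,.0135],4)
for n in('top','scene'):
    p=read_camera(n)
    if n=='scene': cv2.imwrite('pics/s8.png',cv2.resize(cv2.cvtColor(p['img'],cv2.COLOR_RGB2BGR)[180:280,260:400],None,fx=5.5,fy=5.5,interpolation=cv2.INTER_CUBIC))
    for q in ('cassette_mid','staples_mid'):
        t=toppts(p,q)
        if t: w=t[1]; print(n,q,t[0],np.percentile(w[:,2],[5,50,95]),w.mean(0),rect(w),rect(t[2]))
E
```

```text
time_s: 24.2
eef_pos: [0.4498, -0.1966, 0.1007]
ee_rot: [-0.483, 0.483, -0.515, 0.518]
ft_force: [-0.1, -0.7, -0.5]
gripper_width: 0.0853
time_s: 24.5
eef_pos: [0.4491, -0.1962, 0.1005]
ee_rot: [0.516, -0.516, 0.484, -0.484]
ft_force: [0.8, 0.2, 0.4]
gripper_width: 0.0854
shift [-0.03  8.7  -0.07] ('turn about tool y', np.float64(-0.4)) tool axes [[0.06, 0.0, 1.0], [-1.0, -0.0, 0.06], [0.0, -1.0, 0.0]]
top cassette_mid 0.72 [0.02696917 0.0306642  0.03484325] [ 0.46461258 -0.34382399  0.03061258] (array([ 465.6, -343.6]), array([61.1, 45.1]), 3.5) (array([ 465.4, -344. ]), array([60.4, 44.3]), 3.5)
scene cassette_mid 0.68 [0.01305505 0.02892473 0.03281113] [ 0.46488731 -0.34704236  0.02621538] (array([ 474. , -338.6]), array([116. ,  58.9]), 1.5) (array([ 459.4, -345. ]), array([85.6, 46.5]), 5.4)
scene staples_mid 0.81 [0.0020603  0.02140909 0.0263211 ] [ 0.44440169 -0.20042693  0.01757619] (array([ 461.2, -194.9]), array([66.9, 66.9]), -85.5) (array([ 449.4, -196.6]), array([65.2, 43.2]), -85.5)
```

View pics/s8.png

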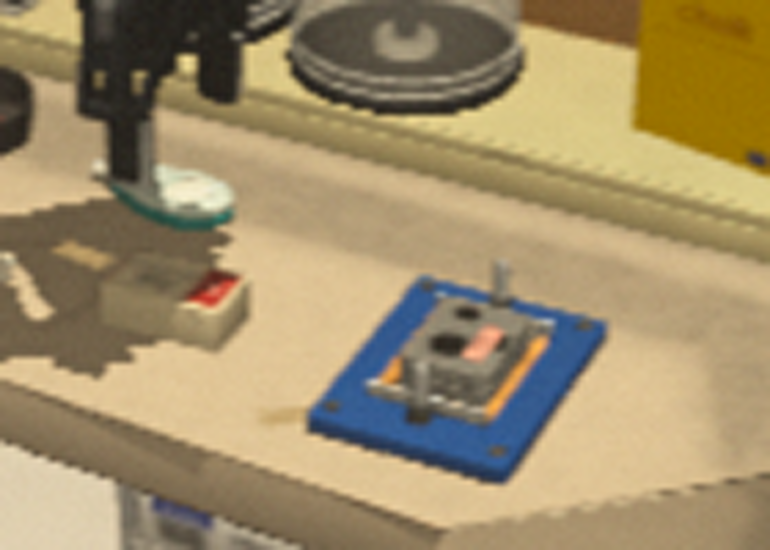

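The cassette sits flat in the nest (crop (475,345)), at (465.5,−343.8) with yaw 3.5°. The gripper is above the staple box, and I'll grasp it with the jaws partly closed to stay clear of the correction tape.

```bash
python3 -m crank '[[-0.5,0,2,-0.1,0,0,0],[-0.5,0,5,-0.1,0,0,0],[-0.5,0,7.8,-0.1,0,0,0],[-0.5,0,8.65,-0.1,0,0,0],[-0.5,0,8.65,-0.1,0,0,0],[1,0,8.65,-0.1,0,0,0],[1,0,8.65,-0.1,0,0,0],[1,0,8.65,-0.1,0,0,0],[1,0,8.65,-0.1,0,0,0],[1,0,8.65,-0.1,0,0,0]]' 30;python3 -m crank '[[1,0,0,0,0,0,0],[1,0,0,0,0,0,0],[1,0,-1,0,0,0,0],[1,0,-3,0,0,0,0],[1,0,-7,0,0,0,0],[1,0,-10,0,0,0,0],[1,0,-10,0,0,0,0],[1,0,-10,0,0,0,0]]' 40
python3 - <<'E'
from h import *
go([.4655,-.3437,.12],3.5-90)
p=read_camera('scene'); t=toppts(p,'staples_mid')
if t: w=t[1]; print(t[0],np.percentile(w[:,2],[5,50,95]),w.mean(0),rect(w),rect(t[2]))
E
```

```text
time_s: 25.8
eef_pos: [0.4487, -0.1967, 0.0151]
ee_rot: [0.517, -0.516, 0.482, -0.484]
ft_force: [-0.4, -0.1, 7.2]
gripper_width: 0.0376
time_s: 26.6
eef_pos: [0.4478, -0.196, 0.1142]
ee_rot: [0.517, -0.516, 0.483, -0.483]
ft_force: [0.8, 0.6, -2.1]
gripper_width: 0.0371
shift [14.85 -0.57  0.78] ('turn about tool y', np.float64(-89.6)) tool axes [[0.07, 0.0, 1.0], [-1.0, -0.0, 0.07], [0.0, -1.0, 0.0]]
0.74 [0.10312519 0.11871689 0.12507184] [ 0.44075936 -0.20726695  0.11644777] (array([ 445. , -197.2]), array([64.3, 43.4]), -83.3) (array([ 446.8, -197.7]), array([61.5, 42.8]), 89.7)
```

```bash
python3 -m crank '[[1,1,0,0,0,8,0],[1,3,0,0.1,0,16,0],[1,5,0,0.2,0,24,0],[1,7,0,0.3,0,32,0],[1,9,0,0.4,0,40,0],[1,11,0,0.5,0,48,0],[1,13,0,0.6,0,56,0],[1,14.8,0,0.8,0,64,0],[1,14.8,0,0.8,0,72,0],[1,14.8,0,0.8,0,80,0]]' 40;python3 -m crank '[[1,0,0,0,0,8,0],[1,0,1,0,0,10.4,0],[1,0,3,0,0,10.4,0],[1,0,3,0,0,10.4,0],[1,0,3,0,0,10.4,0]]'
python3 - <<'E'
from h import *
go([.4655,-.3437,.0452],3.5-90)
p=read_camera('scene'); t=toppts(p,'staples_mid')
cv2.imwrite('pics/s9.png',cv2.resize(cv2.cvtColor(p['img'],cv2.COLOR_RGB2BGR)[190:280,290:410],None,fx=6,fy=6,interpolation=cv2.INTER_CUBIC))
if t: w=t[1]; print(t[0],np.percentile(w[:,2],[5,50,95]),w.mean(0),rect(w),rect(t[2]))
E
```

```text
time_s: 27.7
eef_pos: [0.4652, -0.3432, 0.1119]
ee_rot: [0.082, -0.084, 0.703, -0.701]
ft_force: [0.4, 0.5, -1.1]
gripper_width: 0.0373
time_s: 28.2
eef_pos: [0.4655, -0.3429, 0.0831]
ee_rot: [0.021, -0.022, 0.707, -0.706]
ft_force: [0.1, -0.4, -1.1]
gripper_width: 0.037
shift [0.   3.79 0.08] ('turn about tool y', np.float64(-0.0)) tool axes [[-1.0, -0.0, 0.06], [-0.06, 0.0, -1.0], [0.0, -1.0, -0.0]]
0.66 [0.07115785 0.09063391 0.09400771] [ 0.45763112 -0.34296374  0.08531289] (array([ 534.6, -303.8]), array([235.1,  44.7]), 25.1) (array([ 468.4, -344.8]), array([69.5, 41.5]), 1.8)
```

View pics/s9.png

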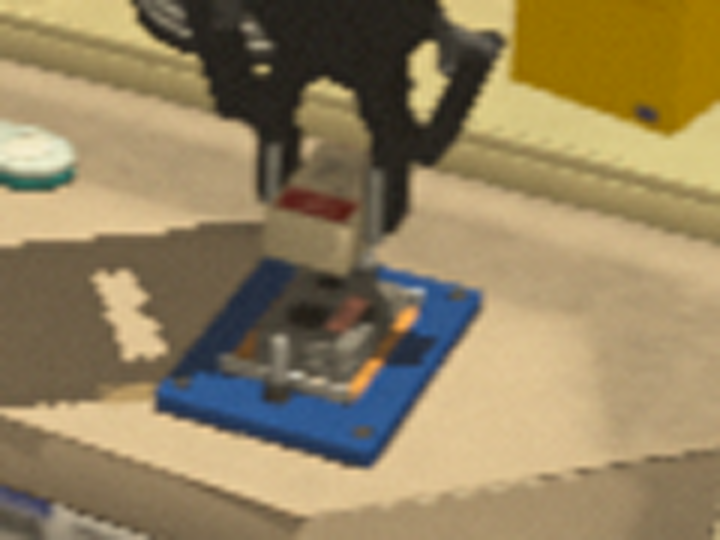

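The box is held level right over the cassette (crop (315,230) above (330,315)). Lowering it.

```bash
python3 -m crank '[[1,0,1.5,0.1,0,0,0],[1,0,2.8,0.1,0,0,0],[1,0,3.5,0.1,0,0,0],[1,0,3.7,0.1,0,0,0],[1,0,3.8,0.1,0,0,0],[1,0,3.8,0.1,0,0,0]]' 30
```

```text
time_s: 28.9
eef_pos: [0.466, -0.3443, 0.046]
ee_rot: [-0.021, 0.021, -0.707, 0.707]
ft_force: [0.7, 0.2, -1.0]
gripper_width: 0.0369
```

```bash
python3 -m crank '[[1,0,0.05,0,0,0,0],[1,0,0.1,0,0,0,0],[1,0,0.1,0,0,0,0]]' 30;python3 -m crank '[[0.2,0,0,0,0,0,0],[0.05,0,0,0,0,0,0],[-0.1,0,0,0,0,0,0],[-0.1,0,0,0,0,0,0],[-0.3,0,-1,0,0,0,0],[-1,0,-5,0,0,0,0],[-1,0,-10,0,0,0,0],[-1,0,-12,0,0,0,0],[-1,0,-12,0,0,0,0],[-1,0,-12,0,0,0,0]]' 20
python3 - <<'E'
from h import *
go([.440,-.0755,.10],-19)
E
```

```text
time_s: 29.2
eef_pos: [0.466, -0.3443, 0.0451]
ee_rot: [-0.021, 0.021, -0.707, 0.707]
ft_force: [-0.0, -0.0, 2.6]
gripper_width: 0.037
time_s: 30.2
eef_pos: [0.4657, -0.344, 0.1645]
ee_rot: [0.021, -0.021, 0.707, -0.707]
ft_force: [0.3, -1.0, -0.7]
gripper_width: 0.0854
shift [  0.95   6.46 -26.96] ('turn about tool y', np.float64(-67.6)) tool axes [[-1.0, -0.0, 0.06], [-0.06, 0.0, -1.0], [0.0, -1.0, -0.0]]
```

```bash
python3 -m crank '[[-1,0.1,0,-3,0,-7,0],[-1,0.2,0,-7,0,-15,0],[-1,0.4,0,-11,0,-23,0],[-1,0.5,0,-15,0,-31,0],[-1,0.7,0,-19,0,-39,0],[-1,0.8,0,-23,0,-47,0],[-1,0.9,0,-26.9,0,-55,0],[-0.6,0.9,2,-26.9,0,-63,0],[-0.6,0.9,6.4,-26.9,0,-67.6,0],[-0.6,0.9,6.4,-26.9,0,-67.6,0]]';python3 -m crank '[[-0.6,0,0,0,0,0,0],[-0.6,0,0,0,0,0,0]]'
python3 - <<'E'
from h import *
go([.440,-.0755,.0135],-19)
for n in('top','scene'):
    p=read_camera(n)
    if n=='scene': cv2.imwrite('pics/s10.png',cv2.resize(cv2.cvtColor(p['img'],cv2.COLOR_RGB2BGR)[170:275,220:380],None,fx=5,fy=5,interpolation=cv2.INTER_CUBIC))
    for q in ('staples_mid','eraser_mid'):
        t=toppts(p,q)
        if t: w=t[1]; print(n,q,t[0],np.percentile(w[:,2],[5,50,95]),w.mean(0),rect(w),rect(t[2]))
E
```

```text
time_s: 31.2
eef_pos: [0.4375, -0.0746, 0.0962]
ee_rot: [0.409, -0.413, 0.579, -0.572]
ft_force: [-1.1, 0.9, -0.3]
gripper_width: 0.0684
time_s: 31.4
eef_pos: [0.4413, -0.0767, 0.1019]
ee_rot: [-0.411, 0.41, -0.575, 0.576]
ft_force: [0.5, 0.1, 0.8]
gripper_width: 0.0684
shift [-0.07  8.84 -0.17] ('turn about tool y', np.float64(-0.1)) tool axes [[-0.33, 0.0, 0.95], [-0.95, -0.0, -0.33], [0.0, -1.0, 0.0]]
scene staples_mid 0.93 [0.03114058 0.05243381 0.05581992] [ 0.46088612 -0.34877714  0.04767231] (array([ 502.2, -329.5]), array([152.6,  60.3]), 22.6) (array([ 467.2, -346.4]), array([69.9, 39.1]), 4.0)
scene eraser_mid 0.69 [0.00211    0.01138157 0.01454477] [ 0.440508   -0.0754267   0.01013258] (array([451.8, -67.2]), array([81.4, 37.1]), 67.5) (array([442.2, -76.1]), array([57.6, 25.7]), 68.9)
```

View pics/s10.png

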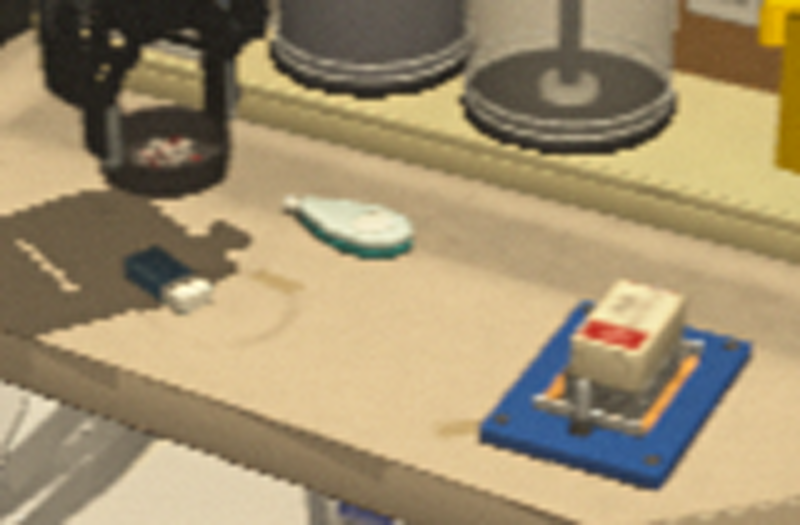

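The box lies flat on the cassette (crop (625,335)), top at about 0.054 m. The eraser is under the gripper at (165,280), so I'll grasp it.

```bash
python3 -m crank '[[-0.2,-0.1,3,-0.1,0,0,0],[-0.2,-0.1,6.5,-0.1,0,0,0],[-0.2,-0.1,8.4,-0.1,0,0,0],[-0.2,-0.1,8.8,-0.1,0,0,0],[-0.2,-0.1,8.8,-0.1,0,0,0],[1,-0.1,8.8,-0.1,0,0,0],[1,-0.1,8.8,-0.1,0,0,0],[1,-0.1,8.8,-0.1,0,0,0],[1,-0.1,8.8,-0.1,0,0,0],[1,-0.1,8.8,-0.1,0,0,0]]' 25;python3 -m crank '[[1,0,0,0,0,0,0],[1,0,-1,0,0,0,0],[1,0,-3,0,0,0,0],[1,0,-7,0,0,0,0],[1,0,-10,0,0,0,0],[1,0,-10,0,0,0,0],[1,0,-10,0,0,0,0]]' 25
python3 - <<'E'
from h import *
go([.4657,-.3443,.12],3.7-90)
for n in('top','scene'):
    p=read_camera(n)
    if n=='scene': cv2.imwrite('pics/s11.png',cv2.resize(cv2.cvtColor(p['img'],cv2.COLOR_RGB2BGR)[150:255,200:360],None,fx=5,fy=5,interpolation=cv2.INTER_CUBIC))
    for q in ('staples_mid','eraser_mid'):
        t=toppts(p,q)
        if t: w=t[1]; print(n,q,t[0],np.percentile(w[:,2],[5,50,95]),w.mean(0),rect(w),rect(t[2]))
E
```

```text
time_s: 32.7
eef_pos: [0.4407, -0.0752, 0.0138]
ee_rot: [-0.411, 0.411, -0.575, 0.576]
ft_force: [-1.1, 0.4, 5.1]
gripper_width: 0.0218
time_s: 33.4
eef_pos: [0.4402, -0.075, 0.1135]
ee_rot: [-0.411, 0.411, -0.575, 0.576]
ft_force: [-0.3, -0.4, 0.3]
gripper_width: 0.0221
shift [24.65 -0.63 11.16] ('turn about tool y', np.float64(67.4)) tool axes [[-0.32, 0.0, 0.95], [-0.95, -0.0, -0.32], [0.0, -1.0, 0.0]]
top staples_mid 0.66 [0.00863962 0.01302869 0.01986516] [ 0.46341924 -0.33859584  0.01363887] (array([ 466. , -341.9]), array([136.1, 100.2]), 3.9) (array([ 465.7, -341.5]), array([135.5,  99.2]), 3.8)
scene staples_mid 0.81 [0.033633   0.05261055 0.05565762] [ 0.45981161 -0.34959377  0.04876762] (array([ 466.9, -346.4]), array([68.7, 39.6]), 2.5) (array([ 466.8, -346.4]), array([68.5, 39.6]), 2.5)
scene eraser_mid 0.47 [0.01184351 0.10942504 0.11462247] [ 0.45233946 -0.07653306  0.09692936] (array([530. , -21.9]), array([263.3,  33.2]), 34.3) (array([442.4, -86.6]), array([42.8, 26.7]), 30.2)
```

View pics/s11.png

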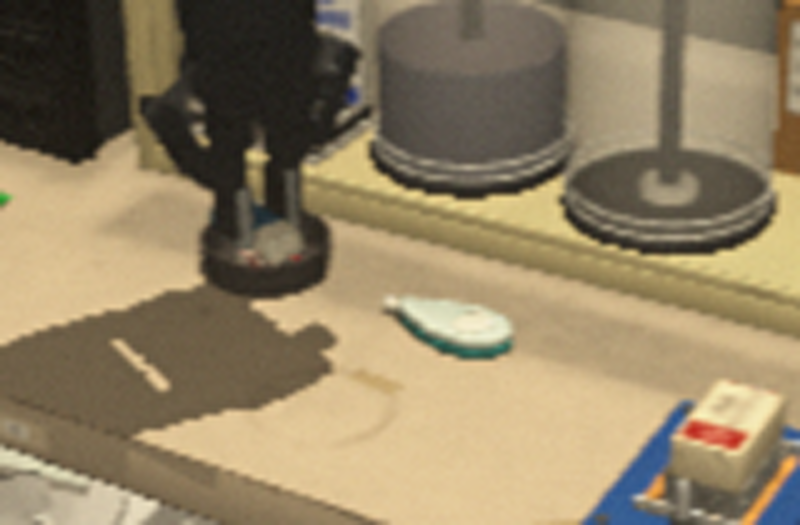

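The eraser is held (crop (265,230)). I'll get the box's position from top-view depth before moving over.

```bash
python3 - <<'E'
from h import *
p=read_camera('top'); w=world(p,np.ones((420,560),bool))
w=w[(abs(w[:,0]-.466)<.06)&(abs(w[:,1]+.343)<.04)&(w[:,2]>.047)&(w[:,2]<.07)]; print(len(w),rect(w),w.mean(0),np.median(w[:,2]))
E
python3 -m crank '[[1,2,0,1,0,7,0],[1,5,0,2.3,0,15,0],[1,8,0,3.6,0,23,0],[1,11,0,5,0,31,0],[1,14,0,6.3,0,39,0],[1,17,0,7.7,0,47,0],[1,20,0,9.1,0,55,0],[1,23,0,10.4,0,63,0],[1,24.7,0,11.2,0,67.4,0],[1,24.7,0,11.2,0,67.4,0]]' 25;python3 -m crank '[[1,0,1,0,0,0,0],[1,0,1.5,0,0,0,0],[1,0,1.5,0,0,0,0]]'
python3 - <<'E'
from h import *
go([.4657,-.3443,.0683],3.7-90)
p=read_camera('scene'); cv2.imwrite('pics/s12.png',cv2.resize(cv2.cvtColor(p['img'],cv2.COLOR_RGB2BGR)[190:280,290:410],None,fx=6,fy=6,interpolation=cv2.INTER_CUBIC))
E
```

```text
372 (array([ 466.4, -346.5]), array([64.7, 38.7]), 3.4) [ 0.46558568 -0.34579253  0.05457746] 0.054786870943767885
time_s: 34.75
eef_pos: [0.4655, -0.3469, 0.1119]
ee_rot: [0.021, -0.021, 0.707, -0.707]
ft_force: [0.1, 0.5, -0.9]
gripper_width: 0.022
time_s: 35.05
eef_pos: [0.4655, -0.3436, 0.0964]
ee_rot: [0.023, -0.024, 0.707, -0.706]
ft_force: [-0.3, -0.1, 0.1]
gripper_width: 0.0218
shift [-0.02  2.81  0.08] ('turn about tool y', np.float64(0.1)) tool axes [[-1.0, -0.0, 0.07], [-0.07, 0.0, -1.0], [0.0, -1.0, -0.0]]
```

View pics/s12.png

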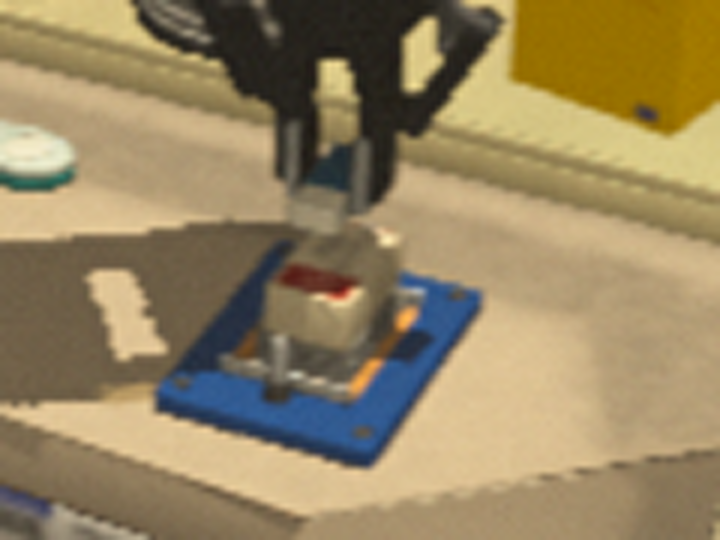

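The eraser hangs level above the box (crop (325,190) over (320,290)). I'll shift it 2 mm in y and lower it.

```bash
python3 -m crank '[[1,0,1,0.2,0,0,0],[1,0,2,0.2,0,0,0],[1,0,2.5,0.2,0,0,0],[1,0,2.75,0.2,0,0,0],[1,0,2.8,0.2,0,0,0],[1,0,2.8,0.2,0,0,0]]' 25;python3 -m crank '[[1,0,0.05,0,0,0,0],[1,0,0.05,0,0,0,0]]' 20
```

```text
time_s: 35.7
eef_pos: [0.466, -0.347, 0.0698]
ee_rot: [-0.023, 0.022, -0.707, 0.707]
ft_force: [0.6, -0.2, -0.4]
gripper_width: 0.0216
time_s: 35.9
eef_pos: [0.466, -0.347, 0.0693]
ee_rot: [-0.023, 0.022, -0.707, 0.707]
ft_force: [0.1, -0.3, 0.1]
gripper_width: 0.0216
```

```bash
python3 -m crank '[[1,0,0.05,0,0,0,0],[1,0,0.1,0,0,0,0],[1,0,0.1,0,0,0,0]]' 20;python3 -m crank '[[1,0,0.05,0,0,0,0],[1,0,0.05,0,0,0,0]]' 20
```

```text
time_s: 36.2
eef_pos: [0.4659, -0.3469, 0.0681]
ee_rot: [0.023, -0.023, 0.707, -0.707]
ft_force: [-0.5, -0.2, 0.8]
gripper_width: 0.0217
time_s: 36.4
eef_pos: [0.4659, -0.347, 0.0677]
ee_rot: [-0.023, 0.022, -0.707, 0.707]
ft_force: [0.6, 0.1, 0.2]
gripper_width: 0.0221
```

```bash
python3 -m crank '[[0.45,0,0,0,0,0,0],[0.35,0,0,0,0,0,0],[0.2,0,0,0,0,0,0],[0.2,0,0,0,0,0,0],[0,0,-1,0,0,0,0],[-0.5,0,-4,0,0,0,0],[-0.5,0,-8,0,0,0,0],[-0.5,0,-12,0,0,0,0],[-0.5,0,-12,0,0,0,0]]' 20; python3 -m crank '[[-0.5,0,0,-5,0,0,0],[-0.5,0,0,-10,0,0,0],[-0.5,0,0,-15,0,0,0],[-0.5,0,0,-20,0,0,0],[-0.5,0,0,-25,0,0,0],[-0.5,0,0,-25,0,0,0],[-0.5,0,0,-25,0,0,0]]'
python3 - <<'E'
from h import *
P={n:read_camera(n) for n in('top','scene')}
cv2.imwrite('pics/s13.png',cv2.resize(cv2.cvtColor(P['scene']['img'],cv2.COLOR_RGB2BGR)[160:280,150:400],None,fx=3.2,fy=3.2,interpolation=cv2.INTER_CUBIC))
for n,p in P.items():
    w=world(p,np.ones((420,560),bool)); w=w[(abs(w[:,0]-.466)<.045)&(abs(w[:,1]+.343)<.035)]
    for a,b in((.061,.075),(.048,.060),(.026,.034)):
        k=w[(w[:,2]>a)&(w[:,2]<b)]; print(n,a,len(k),rect(k),np.median(k[:,2]))
    w=world(p,np.ones((420,560),bool)); w=w[(abs(w[:,0]-.474)<.08)&(abs(w[:,1]-.26)<.065)]
    k=w[w[:,2]>.025]; print('rib',rect(k),k[:,2].max())
    for q in('dish','corrector','calc','pad'):
        t=toppts(p,q); print(q,t and (t[1].mean(0).round(3),rect(t[2])))
E
```

```text
time_s: 37.3
eef_pos: [0.4674, -0.3485, 0.1941]
ee_rot: [-0.025, 0.02, -0.704, 0.71]
ft_force: [-0.2, 0.3, -0.1]
gripper_width: 0.0639
time_s: 38.0
eef_pos: [0.4501, -0.0969, 0.188]
ee_rot: [-0.023, 0.023, -0.707, 0.707]
ft_force: [-0.0, -0.1, 0.4]
gripper_width: 0.0642
top 0.061 197 (array([ 466.4, -348.9]), array([56.9, 22.5]), 3.3) 0.067269959052348
top 0.048 168 (array([ 466. , -346.2]), array([64.2, 39.3]), 3.5) 0.054474353094742245
top 0.026 56 (array([ 473.7, -327.4]), array([75.5, 20.1]), -14.2) 0.030445759091151214
rib (array([471.8, 256.7]), array([54.5, 15.8]), 1.7) 0.049280933313317954
dish (array([0.571, 0.029, 0.01 ]), (array([572.4,  27.9]), array([66.7, 18.8]), -36.3))
corrector None
calc (array([ 0.481, -0.561,  0.018]), (array([ 482.4, -561.2]), array([134.8,  86.5]), 12.0))
pad (array([0.471, 0.263, 0.003]), (array([472.7, 259.7]), array([149.7, 120. ]), 1.3))
scene 0.061 129 (array([ 467.9, -348.6]), array([62.4, 24.6]), 4.9) 0.06642900258140383
scene 0.048 131 (array([ 466.8, -345.9]), array([66.5, 39.3]), 2.1) 0.054295601313202546
scene 0.026 66 (array([ 464.6, -344.1]), array([58.4, 45.8]), 3.7) 0.030037226194262467
rib (array([475.6, 256.2]), array([60. , 19.1]), 1.6) 0.047851330234713996
dish (array([0.557, 0.006, 0.014]), (array([557.4,   7.4]), array([88.5, 77.6]), 51.3))
corrector (array([ 0.539, -0.139,  0.012]), (array([ 543.7, -132.7]), array([75.6, 35.5]), 80.1))
calc (array([ 0.48 , -0.545,  0.017]), (array([ 486.9, -542.7]), array([130.4,  55.3]), 4.8))
pad (array([0.454, 0.248, 0.003]), (array([475.4, 261.5]), array([151.4, 128. ]), 2.9))
```

View pics/s13.png

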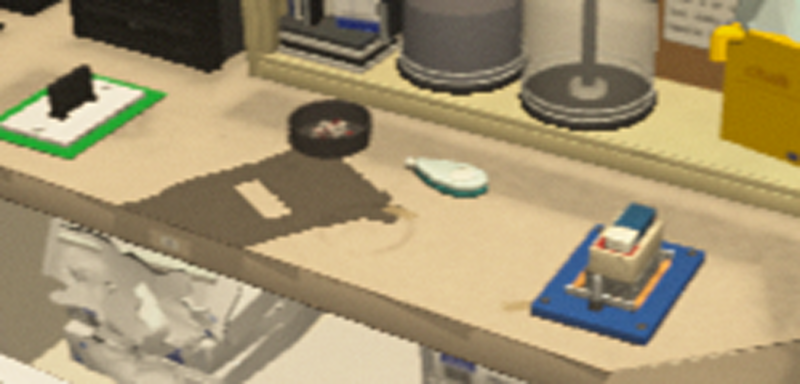

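The picture shows the stack complete in the jig (crop (620,260)) and the cover flat on the pad (80,110). The bystanders haven't moved. Offsets are 2–5 mm, so I'm handing in.

```bash
python3 -c "
from station import *
print(hand_in())"
```

```text
the job is handed in; nothing more can be done
None
```

The kit is made up in the jig and the job was handed in at about 38 s of the 125 s allowed. I lifted the cover level off the pins and laid it on the pad. Then I stacked the cassette, staple box and eraser in the nest, in that order.

**Last checks, both cameras:**

| Item | Measured | Limit |
|---|---|---|
| Cover on pad, off centre | about 3–5 mm (the rib top read z 0.048–0.049 m) | 17 mm |
| Cassette in nest, off centre | about 2 mm (top at 30 mm) | 12 mm |
| Staple box on cassette, off centre | about 2.5 mm (top at 54 mm) | 12 mm |
| Eraser on staple box, off centre | about 3 mm (top at 67 mm) | 12 mm |

- **Alignment:** all four pieces are within about 3° of the jig or pad lengthwise direction, against a limit of about 11° (0.2 rad).
- **Gripper:** it was clear of the work, near y = −0.10 m and 0.19 m up.

**What disagreed or went less well:**
- **Top view, bystanders:** in the last top view the arm hid the correction tape and most of the dish, which gave a wrong dish position. The scene view shows both, and the calculator, where they began, within measuring error.
- **Fingertip contact:** during the cassette grasp the wrist read about 8 N upward, probably the fingertips touching the table. It read about 7 N at the staple box and 5 N at the eraser. All are well under the 40 N limit.
- **Eraser release:** contact with the box showed no clear force, so I let it go at the height worked out for it.

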